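Hold the inspection magnifier over the clamping nut

ROBOT

A 6-joint arm with a two-finger parallel gripper is mounted at the origin on a cart in front of the work surface, level with it; the furniture and walls round the work are solid. World frame = base frame: x ahead of the robot, y to its left, z up, the work surface at z = 0. Lengths are in m, angles in rad, forces in N, time in s.
With the tool pointing down it reaches from about 0.35 to 0.975 m from the base axis. Payload 4.9 kg.
Tool frame: the origin (TCP) lies on the centre line of the jaws, within the pads' length; the fingertips stand manip.tip_reach ahead of it and the grasp point (between the pads) is the TCP (manip.tip_reach is the distance from the TCP to the fingertips, in m); z points along the fingers, y is the line along which they close (so a half turn about z gives the same grasp; the last joint's range is limited). The gripper opens to 85 mm and grips with 20 to 120 N. Pads are 22 mm wide; open, the fingers measure 114 mm over their backs; the gripper's body (76 mm by 85 mm) begins 54 mm behind the grasp point. The pads swing forward as they close: fully open they stand 13 mm farther back than shut.
Start: joints at [-1.246, 0.053, 1.613, -0, 1.476, -0.119], TCP at [0.268, -0.564, 0.25] pointing down, gripper open.
Joint ranges: [-3.01, 3.01], [-1.01, 2.22], [0.06, 2.58], [-1.02, 4.17], [0.09, 2.62], [-3.14, 3.14]. Speed limits (rad/s): [2.57, 2.57, 3.14, 3.14, 3.14, 3.14].

INTERFACE

Orientations are given as a unit quaternion [w, x, y, z].
In Python, from plant import manip gives the robot as it stands. The module is installed in compiled form; this text tells all that it offers.
- The arm moves only by the tool move_arm, never from a script. Its argument "rows" is a list of rows, each a list of 7 numbers: the shift along the tool's x, y, z in cm, then the turn, a rotation vector about the tool's x, y, z in degrees, then the opening, from -1 (shut) to 1 (fully open). In form: [[tx, ty, tz, ax, ay, az, jaw], ...]. A call has 1 to 20 rows; each row shifts and turns the commanded pose from where the row before left it, along the tool's axes as they then stand; what a row does not reach is not made up. A row lasts 1/12 s, in which the tool goes at most 41.7 mm and 7.16 degrees, less where a joint would pass 70% of its speed; a pose out of reach is approached as far as the arm can. A call is refused whole if a number of a shift passes 4.17 or a number of a turn 7.16, either way. A call with a gripper value outside its range is refused whole. The fingers move at their own pace and stop on an object; the grip force is fixed at half the most. Time passes only in rows, so rows that do not move let the fingers close. It gives the time, the measured TCP pose, the force, the opening and the grip force at its end, in the units of the state.
- manip.state(): the state, without advancing time (a new reading comes with each control period).
- manip.grab_frame(name): name is "scene" or "top"; returns a dict with "img" (384x512x3 uint8, blue, green, red), "mtx" (3x3 intrinsics, pixels), "R" (3x3) and "t" (3): a world point X has camera coordinates R X + t. Camera axes: x right, y down, z forward; pixel columns grow to the right and rows downward; lengths in m; the calibration is good to about 2 mm. A picture is of the moment at which its call begins. There is no depth.
- manip.job_done(): hands the job in; it is judged then, once.
The state is a dict: "time": time; "joint_pos": joint angles; "joint_vel": joint speeds; "joint_efforts": joint torques, N m; "tool_pos": TCP position; "tool_rot": TCP orientation; "contact_force": force on the tool from outside, world axes, zero at the start; "ft_torque": the same for the moment, N m; "gripper_width": opening from 0.0 (shut) to 1.0 (fully open); "grasp_force": force on a finger pad.
Only numpy, scipy, OpenCV 4.12 (cv2) and the standard library are available. Lean on these libraries where they do the work, as an engineer would, in place of code of your own. Each camera call takes 0.05 s, during which the arm holds its last target. There are 200 camera calls.

TASK

Lift the magnifier by its orange grip up and off the two-pronged stand, carry it over the machine's beams to the other side, and hold it level over the clamping nut, centred on it, with the underside of its frame about 15 mm above the top of the nut, so that the nut can be inspected. Finish like that, keeping still and still holding the magnifier in the gripper, with nothing else carrying it. The magnifier must never touch the nut, and neither the nut nor the two collets may be moved.

Things in the scene. Friction and masses are not known exactly. Their poses are not given: they have to be found in the camera images.
- stand: Fixed stand right of the beams: grey base 145 x 140 x 12 mm, two posts 172 mm high at x = -88 mm, two black round prongs (8 mm thick, at y = -58 and +58 mm) running from the posts toward +x to upturned tips (x = +21, top 180 mm up). Open above and between the prongs. Origin on the table under the seats where the bar hangs; x from posts to tips, away from the robot; y along the bar; z up.
- magnifier: Clear lens in a black round frame, 88 mm across, 14 mm high; two 7 mm legs (y = -40, +40 mm) rise to a bar 100 mm up (8 mm thick, 156 mm long). 0.13 to 0.25 kg. Origin in the centre of the frame's underside; z up, y along the bar. At first it hangs level by the bar ends on both prongs, underside 70 mm above the table; lifted straight up, the frame passes between the prongs, 10 mm clear each side.
- magnifier_grip (a point): Centre of the orange grip in the middle of the magnifier's bar, 100 mm above the underside of the frame: a block 14 mm wide across the bar (x), 50 mm long along the bar (y), 14 mm high. Take it from above, fingers closing across the bar (along x). Same axes as the magnifier.
- nut: Grey steel clamping nut, a notched ring, about 50 mm across and 24 mm high, loose, standing flat on the table left of the beams. Origin in the centre of its underside, z up.
- nut_top (a point): Centre of the nut's top face, 24 mm above its origin.
- collet_a: Light grey spring collet, 32 mm across at the top and 42 mm high, standing loose on the table near the nut; leave it alone. Origin in the centre of its underside.
- collet_b: Another, same as collet_a.
- beams (a point): A fixed point midway between the two long metal beams that cross the table along world x, between the stand (to the right) and the nut (to the left); it is level with the tops of the beams, 105 mm above the table. The beams take up y = +50 to +150 mm and y = -50 to -150 mm from here, at every x in reach.
There are look-alikes about, which are no part of the job. Leave any blue, brown or yellow look-alike of the collet_b alone.

How it is judged:
By the outcome, as a careful person would: the job done as asked, in the order asked, and still so for the second after the job is handed in, while the arm keeps its last pose, push and grip.
It also fails if it takes over 56 s, if anything falls off the work surface, if the arm or the gripper's body presses on something with over 40 N, if the wrist force passes 120 N, or if a joint passes its speed limit or range.

## Working session

There is one attempt and no reset: what is moved stays moved. The work goes in short steps, Python scripts to look and compute and a tool call to move; the robot and the scene stay as the last step left them, time stands still between calls to the robot, and variables do not carry over. Pictures are saved under pics/ and viewed, at most 10 in all, crops included, and the job is handed in when it is done.

Besides the shell and the picture viewer there is one more tool, called after "Request:" in YAML: its name, and indented under it one key for each argument. move_arm: Moves the arm, as the interface text tells. Its arguments: {"type":"object","properties":{"rows":{"type":"array","items":{"type":"array","items":{"type":"number"}}}},"required":["rows"]}

```bash
mkdir -p pics; cat > h.py <<'E'
import numpy as np, cv2
from plant import manip
def snap(n,f,crop=None,s=1):
    d=manip.grab_frame(n); im=d["img"]; np.savez(n+".npz",**d)
    if crop: x0,y0,x1,y1=crop; im=im[y0:y1,x0:x1]
    cv2.imwrite("pics/"+f,cv2.resize(im,None,fx=s,fy=s,interpolation=cv2.INTER_CUBIC)); return d
def ray(d,u,v):
    c=-d["R"].T@d["t"]; r=d["R"].T@np.linalg.inv(d["mtx"])@[u,v,1]; return c,r
def onz(d,u,v,z):
    c,r=ray(d,u,v); return c+r*(z-c[2])/r[2]
def proj(d,X):
    p=d["mtx"]@(d["R"]@np.array(X)+d["t"]); return p[:2]/p[2]
E
python3 - <<'E'
from h import *
for n in("scene","top"):
    d=snap(n,n+"1.png",s=1.5); c=-d["R"].T@d["t"]; print(n,c,d["R"][2],d["mtx"][0,0])
s=manip.state(); print(s["time"],s["tool_pos"],s["tool_rot"],s["gripper_width"],manip.tip_reach)
E
```

```text
scene [-0.04897464  0.84783009  0.57368328] [ 0.44902979 -0.78960345 -0.41820885] 363.9764163479516
top [ 0.2115839  -0.02160234  1.36959886] [ 1.68464572e-01 -2.94225054e-04 -9.85707665e-01] 395.25642003154474
0.1 [ 0.26817289 -0.56395255  0.24917789] [-9.22743181e-04  9.75484335e-01  2.20066923e-01 -1.04793924e-04] 1.003575941797356 0.019
```

View pics/scene1.png

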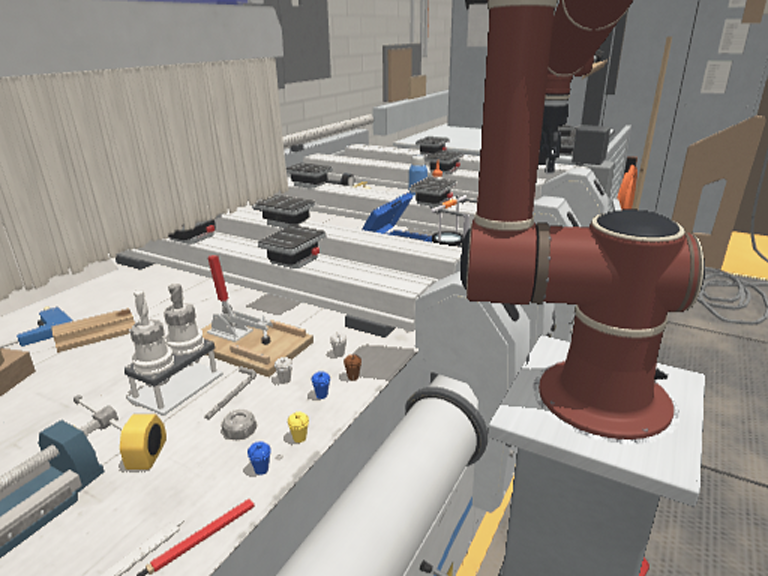

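View pics/top1.png

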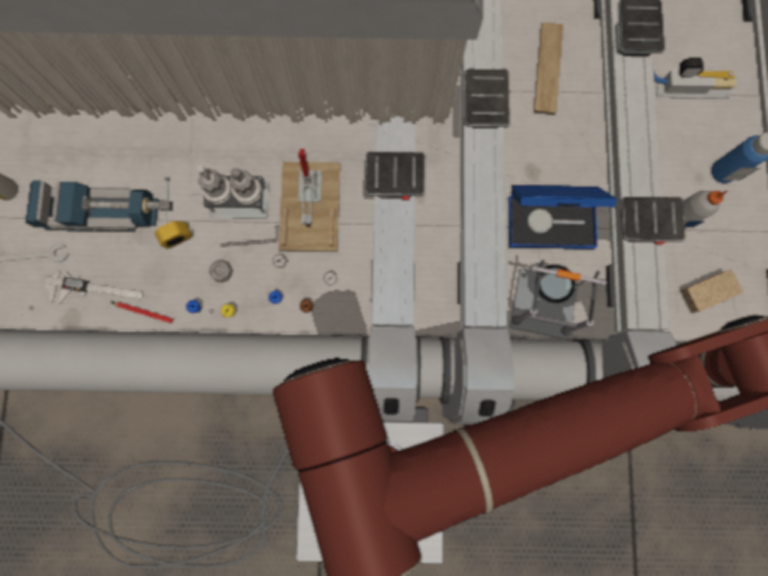

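The scene view shows the nut at about (239,424). The top view shows the stand near (560,295), the orange grip at (568,275) and the nut at (220,270), all in 1.5x pixels. I'll enlarge both areas.

```bash
python3 - <<'E'
from h import *
t=np.load("top.npz");s=np.load("scene.npz")
f=lambda im,x,y,w,h,k:cv2.resize(im[y:y+h,x:x+w],None,fx=k,fy=k,interpolation=cv2.INTER_CUBIC)
a=np.vstack([f(t["img"],330,165,100,70,6),]); cv2.imwrite("pics/a.png",f(t["img"],330,165,90,65,8))
b=np.vstack([f(t["img"],120,155,120,60,5),f(s["img"],135,210,120,60,5)[:300]]); cv2.imwrite("pics/b.png",b)
E
```

```text
(no output)
```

View pics/a.png

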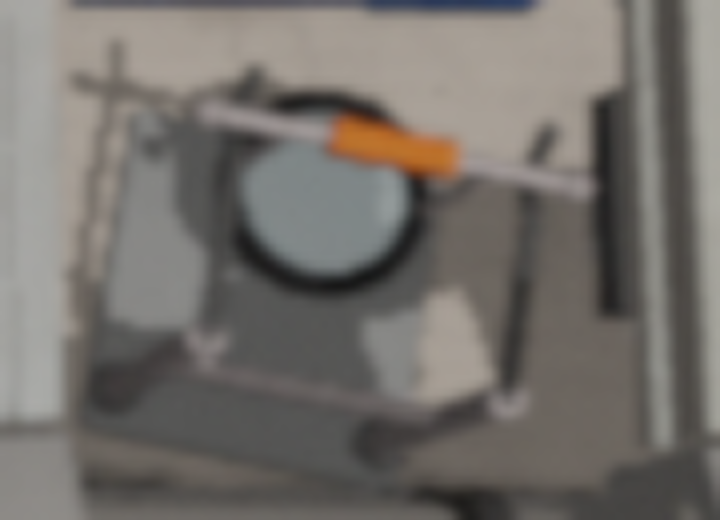

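View pics/b.png

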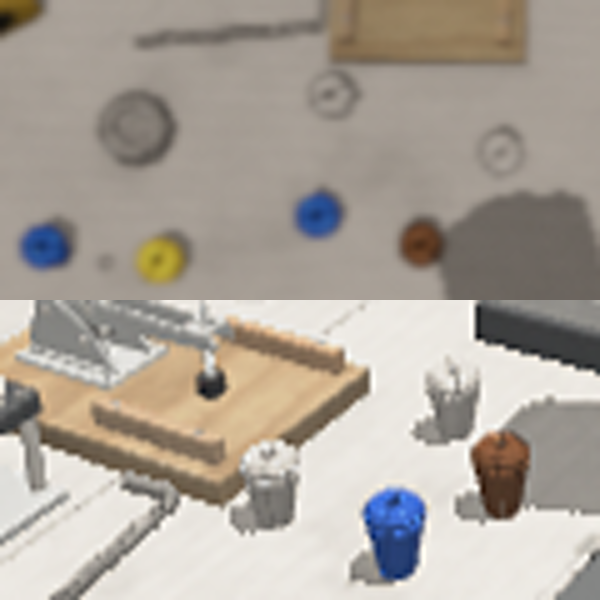

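The stand crop shows the bar ends at (203,110) and (594,187), with the grip centred near (396,146). In the top crop the nut is at (137,128) and the collets are at (333,94) and (501,150).

```bash
python3 - <<'E'
from h import *
t=np.load("top.npz");s=np.load("scene.npz")
A=lambda x,y,z:onz(t,330+(x+.5)/8-.5,165+(y+.5)/8-.5,z)
B=lambda x,y,z:onz(t,120+(x+.5)/5-.5,155+(y+.5)/5-.5,z)
e1,e2=A(203,110,.17),A(594,187,.17); print("bar",e1,e2,(e1+e2)/2,np.linalg.norm(e1-e2),"grip",A(396,146,.172))
y=e1-e2; print("bar y-axis deg",np.degrees(np.arctan2(y[1],y[0])))
print("lens frame top?",A(328,192,.082))
h=cv2.cvtColor(t["img"],cv2.COLOR_BGR2HSV); m=((h[...,0]<18)&(h[...,1]>170)&(h[...,2]>140)).astype(np.uint8); m[:, :365]=0;m[:,390:]=0;m[:175]=0;m[190:]=0
c=cv2.minAreaRect(np.argwhere(m)[:,::-1].astype(np.float32)); print(c,onz(t,*c[0],.173))
print("nut",B(137,128,.012),B(137,128,.024),[B(*p,.012)for p in((99,128),(175,128),(137,90),(137,166))])
print("scene nut",onz(s,238.5/1.5,410/1.5,.024),"inner top")
print("collets",B(333,94,.042),B(501,150,.042))
print("tips",A(252,72,.18),A(547,130,.18),"posts",A(208,345,.172),A(508,402,.172))
g=(e1+e2)/2; print("proj grip scene",proj(s,[*g[:2],.17])*1.5)
for n,q in(("beam edges",[(415,250),(372,250),(508,250),(460,250)]),):
    print(n,[onz(t,a/1.5,b/1.5,.105).round(3) for a,b in q])
cv2.imwrite("pics/c.png",np.hstack([cv2.resize(s["img"][255:305,135:185],None,fx=8,fy=8,interpolation=cv2.INTER_CUBIC),cv2.resize(s["img"][120:170,270:320],None,fx=8,fy=8,interpolation=cv2.INTER_CUBIC)]))
E
```

```text
bar [ 0.47290431 -0.32779712  0.17      ] [ 0.4453141  -0.47826742  0.17      ] [ 0.45910921 -0.40303227  0.17      ] 0.15297885233658234 grip [ 0.45963864 -0.40160434  0.172     ]
bar y-axis deg 79.6096731653311
lens frame top? [ 0.45829399 -0.40127555  0.082     ]
((378.6764831542969, 182.7941436767578), (13.339459419250488, 3.6380343437194824), 14.03624439239502) [ 0.45946712 -0.40009514  0.173     ]
nut [0.48693392 0.36088732 0.012     ] [0.48450006 0.35750644 0.024     ] [array([0.48643711, 0.38747644, 0.012     ]), array([0.4874308 , 0.33429468, 0.012     ]), array([0.51416905, 0.36264329, 0.012     ]), array([0.4598781 , 0.35914291, 0.012     ])]
scene nut [0.50091899 0.3485023  0.024     ] inner top
collets [0.50719325 0.21940583 0.042     ] [0.47014872 0.10267963 0.042     ]
tips [ 0.48605363 -0.34450844  0.18      ] [ 0.46534175 -0.45737801  0.18      ] posts [ 0.380651  -0.3269803  0.172    ] [ 0.36082456 -0.44091901  0.172     ]
proj grip scene [450.3044093  203.08640674]
beam edges [array([ 0.521, -0.088,  0.105]), array([0.52 , 0.006, 0.105]), array([ 0.525, -0.292,  0.105]), array([ 0.523, -0.187,  0.105])]
```

View pics/c.png

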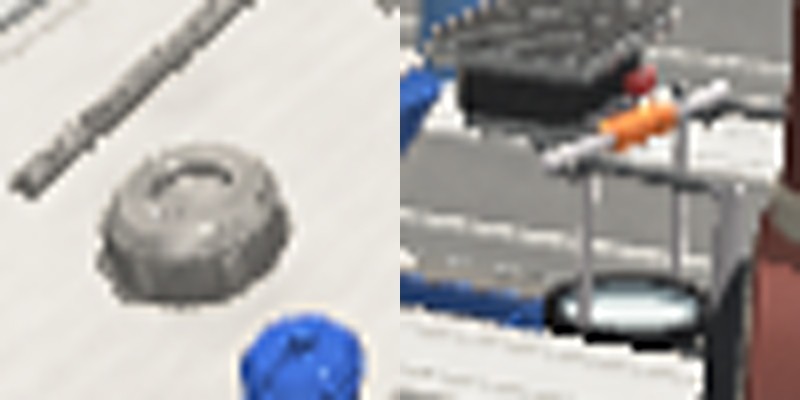

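```bash
python3 - <<'E'
from h import *
from scipy.optimize import least_squares as L
t=np.load("top.npz");s=np.load("scene.npz")
S=lambda x,y,ox:np.array([ox+(x+.5)/8-.5,y])
def ext(d,x,y,k):
    a=np.linspace(0,2*np.pi,60); P=np.array([proj(d,[x+r*np.cos(b),y+r*np.sin(b),z]) for b in a for r,z in((.025,0),(.025,.013),(k,.024))])
    return np.r_[P.min(0),P.max(0)]
so=lambda x,y:np.array([135+(x+.5)/8-.5,255+(y+.5)/8-.5]); to=lambda x,y:np.array([120+(x+.5)/5-.5,155+(y+.5)/5-.5])
ms=np.r_[so(100,142),so(291,306)]; mt=np.r_[to(99,90),to(175,166)]
f=lambda p,w=(1,1):np.r_[w[0]*(ext(s,*p)-ms),w[1]*(ext(t,*p)-mt)]
for w in((1,1),(1,0),(0,1)):
    r=L(f,[.487,.358,.02],args=(w,),x_scale=.01,diff_step=1e-3); print(r.x,r.fun.round(2))
def tri(us,ut):
    g=lambda X:np.r_[proj(s,X)-us,proj(t,X)-ut]; r=L(g,[.46,-.4,.17],x_scale=.01); return r.x.round(4),r.fun.round(2)
s2=lambda x,y:np.array([270+(x-400+.5)/8-.5,120+(y+.5)/8-.5]); t2=lambda x,y:np.array([330+(x+.5)/8-.5,165+(y+.5)/8-.5])
print("grip",tri(s2(641,127),t2(396,146))); print("end+",tri(s2(548,160),t2(203,110))); print("end-",tri(s2(726,92),t2(594,187)))
st=manip.state(); from scipy.spatial.transform import Rotation as Ro
q=st["tool_rot"]; print(Ro.from_quat([*q[1:],q[0]]).as_matrix().round(3))
E
```

```text
[0.48963606 0.36251819 0.02156396] [ 1.04  0.   -0.5   0.61 -0.04 -0.19 -0.01 -0.72]
[0.49150036 0.36143846 0.01972717] [ 0.79  0.   -0.8   0.06  0.   -0.    0.   -0.  ]
[0.48800346 0.36231323 0.02      ] [ 0.    0.    0.    0.   -0.02  0.26  0.02 -0.26]
grip (array([ 0.4604, -0.4022,  0.1698]), array([ 0.12,  0.01, -0.03, -0.09]))
end+ (array([ 0.4734, -0.3268,  0.1725]), array([ 0.4 ,  0.06, -0.12, -0.32]))
end- (array([ 0.4463, -0.4784,  0.1691]), array([ 0.33,  0.04, -0.08, -0.25]))
[[ 0.903  0.429 -0.001]
 [ 0.429 -0.903  0.002]
 [ 0.    -0.002 -1.   ]]
```

Request:
move_arm:
  rows:
    - [0, 0, 0, 0, 0, -5.44, 1]
    - [0, 0, 0, 0, 0, -5.44, 1]
    - [0, 0, 0, 0, 0, -5.44, 1]
    - [0, 0, 0, 0, 0, -5.44, 1]
    - [0, 0, 0, 0, 0, -5.44, 1]
    - [0, 0, 0, 0, 0, -5.44, 1]
    - [0, 0, 0, 0, 0, -5.44, 1]
    - [0, 0, 0, 0, 0, -5.44, 1]
    - [0, 0, 0, 0, 0, -5.44, 1]
    - [0, 0, 0, 0, 0, -5.44, 1]
    - [1.93, 1.6, 0, 0, 0, 0, 1]
    - [1.93, 1.6, 0, 0, 0, 0, 1]
    - [1.93, 1.6, 0, 0, 0, 0, 1]
    - [1.93, 1.6, 0, 0, 0, 0, 1]
    - [1.93, 1.6, 0, 0, 0, 0, 1]
    - [1.93, 1.6, 0, 0, 0, 0, 1]
    - [1.93, 1.6, 0, 0, 0, 0, 1]
    - [1.93, 1.6, 0, 0, 0, 0, 1]
    - [1.93, 1.6, 0, 0, 0, 0, 1]
    - [1.93, 1.6, 0, 0, 0, 0, 1]

```text
time: 1.77
tool_pos: [0.4606, -0.4016, 0.2497]
tool_rot: [-0.0, 0.767, 0.642, -0.0]
contact_force: [-0.1, 0.3, -0.2]
gripper_width: 1.0
grasp_force: 0.0
```

Request:
move_arm:
  rows:
    - [0, 0, 0, 0, 0, 0, 1]
    - [0, 0, 0, 0, 0, 0, 1]
    - [0, 0, 0, 0, 0, 0, 1]

```text
time: 2.02
tool_pos: [0.4596, -0.4028, 0.2498]
tool_rot: [-0.0, 0.767, 0.642, -0.0]
contact_force: [-0.6, 0.4, -0.4]
gripper_width: 0.999
grasp_force: 0.0
```

```bash
cat >> h.py <<'E'
from scipy.spatial.transform import Rotation as Ro
def to(target):
    st=manip.state(); q=st["tool_rot"]; R=Ro.from_quat([*q[1:],q[0]]).as_matrix()
    print("pos",np.round(st["tool_pos"],4),"F",np.round(st["contact_force"],2),"w",st["gripper_width"],"g",st["grasp_force"],"t",st["time"])
    print(R.round(4)); print("tool cm",(R.T@(np.array(target)-st["tool_pos"])*100).round(2),"toolx deg",np.degrees(np.arctan2(R[1,0],R[0,0])))
E
python3 -c "
from h import *
to([.460,-.4022,.170])"
```

```text
pos [ 0.4596 -0.4028  0.2498] F [-0.58  0.39 -0.38] w 0.9990369377497867 g 0.0 t 2.0167
[[ 1.765e-01  9.843e-01 -9.000e-04]
 [ 9.843e-01 -1.765e-01  3.000e-04]
 [ 1.000e-04 -9.000e-04 -1.000e+00]]
tool cm [0.06 0.04 7.98] toolx deg 79.83601516690781
```

Request:
move_arm:
  rows:
    - [0.06, 0.04, 1, 0, 0, 0, 1]
    - [0, 0, 1, 0, 0, 0, 1]
    - [0, 0, 1, 0, 0, 0, 1]
    - [0, 0, 1, 0, 0, 0, 1]
    - [0, 0, 1, 0, 0, 0, 1]
    - [0, 0, 1, 0, 0, 0, 1]
    - [0, 0, 1, 0, 0, 0, 1]
    - [0, 0, 1, 0, 0, 0, 1]
    - [0, 0, 0, 0, 0, 0, 1]
    - [0, 0, 0, 0, 0, 0, 1]
    - [0, 0, 0, 0, 0, 0, 1]

```text
time: 2.93
tool_pos: [0.4607, -0.4024, 0.1708]
tool_rot: [0.0, 0.767, 0.642, 0.0]
contact_force: [0.8, 0.2, 0.1]
gripper_width: 1.0
grasp_force: 0.0
```

```bash
python3 -c "
from h import *
to([.460,-.4022,.170])
d=snap('top','d.png',(330,165,430,235),7)"
```

```text
pos [ 0.4607 -0.4024  0.1708] F [0.82 0.17 0.11] w 0.9998890142897395 g 0.0 t 2.9333
[[ 1.765e-01  9.843e-01  6.000e-04]
 [ 9.843e-01 -1.765e-01 -6.000e-04]
 [-5.000e-04  7.000e-04 -1.000e+00]]
tool cm [ 0.01 -0.07  0.08] toolx deg 79.83314188212812
```

View pics/d.png

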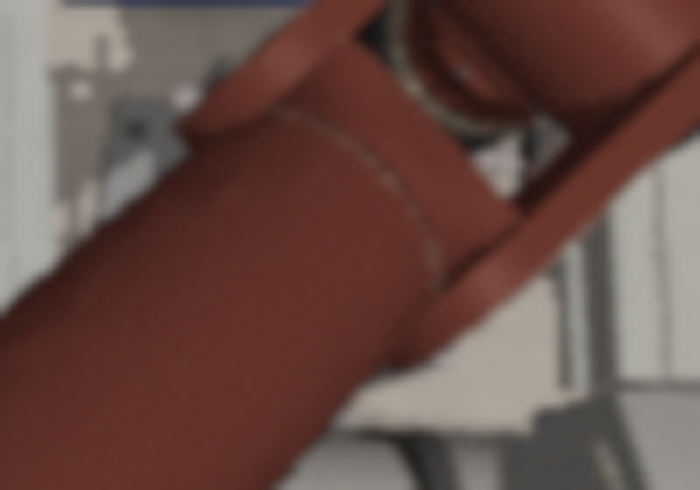

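The arm hides the grip in this view, but there is no contact force. I'll close the gripper.

Request:
move_arm:
  rows:
    - [0, 0, 0, 0, 0, 0, -1]
    - [0, 0, 0, 0, 0, 0, -1]
    - [0, 0, 0, 0, 0, 0, -1]
    - [0, 0, 0, 0, 0, 0, -1]
    - [0, 0, 0, 0, 0, 0, -1]
    - [0, 0, 0, 0, 0, 0, -1]
    - [0, 0, 0, 0, 0, 0, -1]
    - [0, 0, 0, 0, 0, 0, -1]
    - [0, 0, 0, 0, 0, 0, -1]
    - [0, 0, 0, 0, 0, 0, -1]
    - [0, 0, 0, 0, 0, 0, -1]
    - [0, 0, 0, 0, 0, 0, -1]

```text
time: 3.98
tool_pos: [0.4605, -0.4023, 0.1705]
tool_rot: [0.0, 0.767, 0.642, 0.0]
contact_force: [-0.8, -0.2, 1.3]
gripper_width: 0.153
grasp_force: 59.7
```

```bash
python3 -c "
from h import *
to([.460,-.4022,.33])"
```

```text
pos [ 0.4605 -0.4023  0.1705] F [-0.75 -0.19  1.29] w 0.15263975650954892 g 59.672566652297974 t 3.9833
[[ 1.766e-01  9.843e-01  3.000e-04]
 [ 9.843e-01 -1.766e-01 -3.000e-04]
 [-2.000e-04  3.000e-04 -1.000e+00]]
tool cm [ -0.    -0.05 -15.95] toolx deg 79.82797377688688
```

Request:
move_arm:
  rows:
    - [0, 0, -0.3, 0, 0, 0, -1]
    - [0, 0, -0.5, 0, 0, 0, -1]
    - [0, 0, -0.8, 0, 0, 0, -1]
    - [0, 0, -0.8, 0, 0, 0, -1]
    - [0, 0, -0.8, 0, 0, 0, -1]
    - [0, 0, -0.9, 0, 0, 0, -1]
    - [0, 0, -0.9, 0, 0, 0, -1]
    - [0, 0, -0.9, 0, 0, 0, -1]
    - [0, 0, -0.9, 0, 0, 0, -1]
    - [0, 0, -0.9, 0, 0, 0, -1]
    - [0, 0, -0.9, 0, 0, 0, -1]
    - [0, 0, -0.9, 0, 0, 0, -1]
    - [0, 0, -0.9, 0, 0, 0, -1]
    - [0, 0, -0.9, 0, 0, 0, -1]
    - [0, 0, -0.9, 0, 0, 0, -1]
    - [0, 0, -0.9, 0, 0, 0, -1]
    - [0, 0, -0.9, 0, 0, 0, -1]
    - [0, 0, -0.9, 0, 0, 0, -1]
    - [0, 0, -0.6, 0, 0, 0, -1]
    - [0, 0, 0, 0, 0, 0, -1]

```text
time: 5.65
tool_pos: [0.4609, -0.4027, 0.3277]
tool_rot: [0.002, 0.767, 0.642, 0.0]
contact_force: [-0.5, 0.1, -0.2]
gripper_width: 0.149
grasp_force: 59.4
```

```bash
python3 -c "
from h import *
to([.4895,.362,.33])
d=snap('scene','e.png',(240,60,400,180),5)"
```

```text
pos [ 0.4609 -0.4027  0.3277] F [-0.51  0.07 -0.16] w 0.148577775352892 g 59.377257227897644 t 5.65
[[ 0.1766  0.9843  0.0022]
 [ 0.9843 -0.1766 -0.0024]
 [-0.002   0.0026 -1.    ]]
tool cm [ 75.77 -10.69  -0.41] toolx deg 79.82837849748162
```

View pics/e.png

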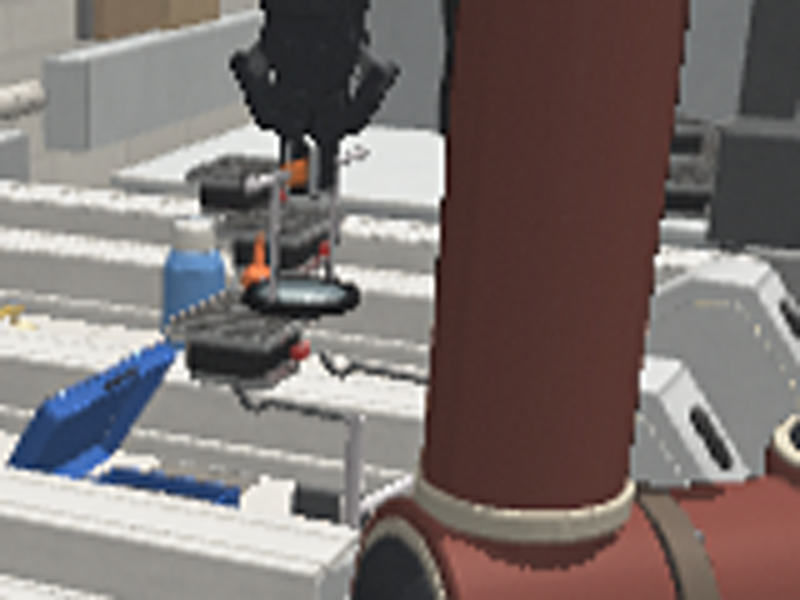

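Request:
move_arm:
  rows:
    - [0.5, -0.07, 0, 0, 0, 0, -1]
    - [1, -0.14, 0, 0, 0, 0, -1]
    - [1.5, -0.21, 0, 0, 0, 0, -1]
    - [2, -0.28, 0, 0, 0, 0, -1]
    - [2, -0.28, 0, 0, 0, 0, -1]
    - [2, -0.28, 0, 0, 0, 0, -1]
    - [2, -0.28, 0, 0, 0, 0, -1]
    - [2, -0.28, 0, 0, 0, 0, -1]
    - [2, -0.28, 0, 0, 0, 0, -1]
    - [2, -0.28, 0, 0, 0, 0, -1]
    - [2, -0.28, 0, 0, 0, 0, -1]
    - [2, -0.28, 0, 0, 0, 0, -1]
    - [2, -0.28, 0, 0, 0, 0, -1]
    - [2, -0.28, 0, 0, 0, 0, -1]
    - [2, -0.28, 0, 0, 0, 0, -1]
    - [2, -0.28, 0, 0, 0, 0, -1]
    - [2, -0.28, 0, 0, 0, 0, -1]
    - [2, -0.28, 0, 0, 0, 0, -1]
    - [2, -0.28, 0, 0, 0, 0, -1]
    - [2, -0.28, 0, 0, 0, 0, -1]

```text
time: 7.37
tool_pos: [0.4738, -0.0267, 0.3248]
tool_rot: [-0.0, 0.767, 0.642, -0.0]
contact_force: [0.6, 0.0, -1.9]
gripper_width: 0.153
grasp_force: 59.3
```

Request:
move_arm:
  rows:
    - [2, -0.28, 0, 0, 0, 0, -1]
    - [2, -0.28, 0, 0, 0, 0, -1]
    - [2, -0.28, 0, 0, 0, 0, -1]
    - [2, -0.28, 0, 0, 0, 0, -1]
    - [2, -0.28, 0, 0, 0, 0, -1]
    - [2, -0.28, 0, 0, 0, 0, -1]
    - [2, -0.28, 0, 0, 0, 0, -1]
    - [2, -0.28, 0, 0, 0, 0, -1]
    - [2, -0.28, 0, 0, 0, 0, -1]
    - [2, -0.28, 0, 0, 0, 0, -1]
    - [2, -0.28, 0, 0, 0, 0, -1]
    - [2, -0.28, 0, 0, 0, 0, -1]
    - [2, -0.28, 0, 0, 0, 0, -1]
    - [2, -0.28, 0, 0, 0, 0, -1]
    - [2, -0.28, 0, 0, 0, 0, -1]
    - [2, -0.28, 0, 0, 0, 0, -1]
    - [2, -0.28, 0, 0, 0, 0, -1]
    - [1.8, -0.25, 0, 0, 0, 0, -1]
    - [1.5, -0.21, 0, 0, 0, 0, -1]
    - [1, -0.14, 0, 0, 0, 0, -1]

```text
time: 9.03
tool_pos: [0.4884, 0.3593, 0.3248]
tool_rot: [-0.0, 0.766, 0.642, -0.0]
contact_force: [0.0, -0.2, -2.4]
gripper_width: 0.152
grasp_force: 59.3
```

Request:
move_arm:
  rows:
    - [0, 0, 0, 0, 0, 0, -1]
    - [0, 0, 0, 0, 0, 0, -1]
    - [0, 0, 0, 0, 0, 0, -1]
    - [0, 0, 0, 0, 0, 0, -1]

```text
time: 9.37
tool_pos: [0.4897, 0.3568, 0.3254]
tool_rot: [0.0, 0.767, 0.641, -0.0]
contact_force: [0.3, -1.0, -2.0]
gripper_width: 0.152
grasp_force: 59.3
```

```bash
python3 -c "
from h import *
to([.4895,.362,.2])
d=snap('scene','f.png',(90,110,250,310),3)
t=snap('top','g.png',(100,120,220,220),5)
a=cv2.imread('pics/f.png');b=cv2.imread('pics/g.png');b=cv2.resize(b,(320,267));
c=np.zeros((600,800,3),np.uint8);c[:600,:480]=a;c[:267,480:]=b;cv2.imwrite('pics/h.png',c)"
```

```text
pos [0.4897 0.3568 0.3254] F [ 0.29 -1.03 -1.98] w 0.15156400599401998 g 59.3143630027771 t 9.3667
[[ 1.776e-01  9.841e-01  1.000e-04]
 [ 9.841e-01 -1.776e-01 -3.000e-04]
 [-2.000e-04  1.000e-04 -1.000e+00]]
tool cm [ 0.51 -0.12 12.54] toolx deg 79.77079542777771
```

View pics/h.png

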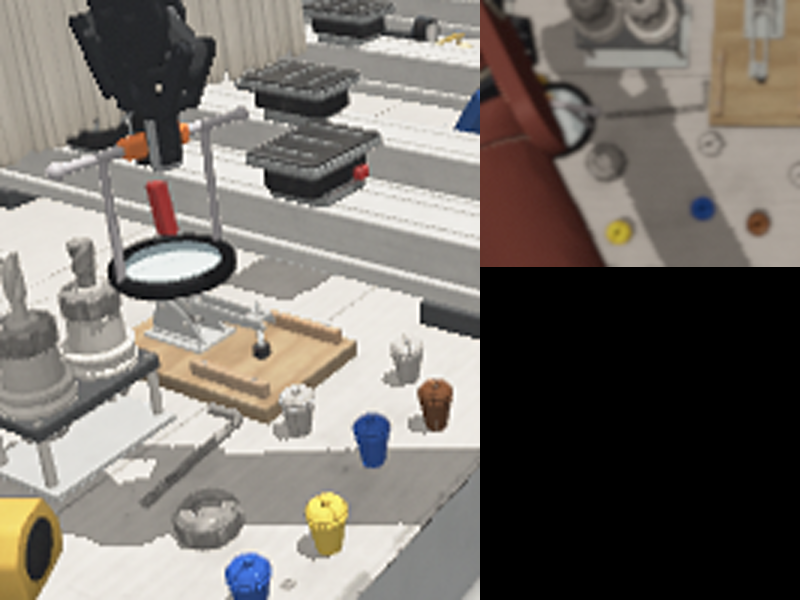

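The magnifier is hanging level and nothing under it has been disturbed. The frame spans (109–237, 235–300) in the crop, the bar ends are at (53,170) and (243,113), and the nut is at (208,518). I'll check the grasp offset and the clearance to the drills.

```bash
python3 -c "
from h import *
s=np.load('scene.npz');t=np.load('top.npz')
T=np.array([.4897,.3568,.3254]);R=Ro.from_euler('z',-10.23,degrees=True).as_matrix()
P=lambda p:(proj(s,T+R@np.array(p))-[90,110])*3+1
print('ends',P([0,.078,0]),P([0,-.078,0]))
a=np.linspace(0,6.28,90);F=np.array([P([.044*np.cos(b),.044*np.sin(b),z]) for b in a for z in(-.1,-.086)]);print('frame',F.min(0),F.max(0))
print('drills',[onz(t,u/1.5,v/1.5,z).round(3) for u,v,z in((243,178,.15),(240,205,.09),(210,180,.15))])
for z in(.2,.15,.139): print(z,[proj(s,[.4895,.362,z-.1])])
"
```

```text
ends [ 50.49642785 174.03675588] [249.40140889 110.67769839]
frame [109.10691782 229.11932372] [240.47114896 302.44965476]
drills [array([0.663, 0.287, 0.15 ]), array([0.621, 0.305, 0.09 ]), array([0.657, 0.357, 0.15 ])]
0.2 [array([154.55902143, 251.0169699 ])]
0.15 [array([157.29476431, 269.00091711])]
0.139 [array([157.87854325, 272.83850349])]
```

Request:
move_arm:
  rows:
    - [0.1, -0.03, 0.5, 0, 0, 0, -1]
    - [0.1, -0.03, 1, 0, 0, 0, -1]
    - [0.1, -0.03, 1, 0, 0, 0, -1]
    - [0.1, -0.03, 1, 0, 0, 0, -1]
    - [0.1, 0, 1, 0, 0, 0, -1]
    - [0, 0, 1, 0, 0, 0, -1]
    - [0, 0, 1, 0, 0, 0, -1]
    - [0, 0, 1, 0, 0, 0, -1]
    - [0, 0, 1, 0, 0, 0, -1]
    - [0, 0, 1, 0, 0, 0, -1]
    - [0, 0, 1, 0, 0, 0, -1]
    - [0, 0, 1, 0, 0, 0, -1]
    - [0, 0, 0.5, 0, 0, 0, -1]
    - [0, 0, 0, 0, 0, 0, -1]
    - [0, 0, 0, 0, 0, 0, -1]
    - [0, 0, 0, 0, 0, 0, -1]

```text
time: 10.8
tool_pos: [0.4898, 0.3629, 0.2061]
tool_rot: [0.0, 0.767, 0.642, 0.001]
contact_force: [0.3, -0.2, -1.9]
gripper_width: 0.154
grasp_force: 59.3
```

```bash
python3 -c "
from h import *
to([.4895,.362,.139])
d=snap('scene','i.png',(100,150,200,290),4)
print(proj(d,[.4895,.362,.024]))"
```

```text
pos [0.4898 0.3629 0.2061] F [ 0.35 -0.23 -1.87] w 0.1542044538848814 g 59.26724553108215 t 10.8
[[ 1.766e-01  9.843e-01  1.200e-03]
 [ 9.843e-01 -1.766e-01  6.000e-04]
 [ 8.000e-04  1.000e-03 -1.000e+00]]
tool cm [-0.1  -0.02  6.71] toolx deg 79.82620717182809
[158.66448494 278.00504673]
```

View pics/i.png

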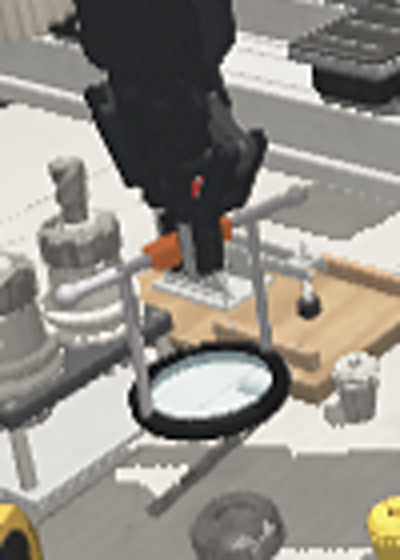

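The frame spans (131–291, 336–440), the bar ends are at (66,294) and (300,193), and the nut is about (190–285, 492–560). I'll fit the held pose from these.

```bash
python3 -c "
from h import *
from scipy.optimize import least_squares as L
s=np.load('scene.npz');T=np.array([.4898,.3629,.2061])
px=lambda p:(proj(s,p)-[100,150])*4+1.5
a=np.linspace(0,6.28,60)
def f(q):
    R=Ro.from_euler('z',-10.2,degrees=True).as_matrix()@Ro.from_rotvec([q[3],q[4],0]).as_matrix(); o=T+q[:3]
    P=lambda p:px(o+R@np.array(p))
    F=np.array([P([.044*np.cos(b),.044*np.sin(b),z]) for b in a for z in(-.1,-.086)])
    return np.r_[P([0,.076,0])-[66,294],P([0,-.076,0])-[300,193],F.min(0)-[131,336],F.max(0)-[291,440]]/4
z=f(np.zeros(5));print(z.round(2))
r=L(lambda q:np.r_[f(q),q[:3]/.003*.3],np.zeros(5),x_scale=.01);print((r.x[:3]*1000).round(1),np.degrees(r.x[3:]).round(2),r.fun.round(2))
"
```

```text
[-0.31  0.93  1.19 -0.51  0.15 -0.43  1.35  1.07]
[ 6.3 -4.7 -3.1] [0.95 0.59] [-0.48 -0.08  0.61 -0.18 -0.43 -0.23  0.46  0.47  0.63 -0.47 -0.31]
```

Request:
move_arm:
  rows:
    - [-0.05, 0, 0.4, 0, 0, 0, -1]
    - [-0.05, 0, 0.6, 0, 0, 0, -1]
    - [0, 0, 0.6, 0, 0, 0, -1]
    - [0, 0, 0.6, 0, 0, 0, -1]
    - [0, 0, 0.6, 0, 0, 0, -1]
    - [0, 0, 0.6, 0, 0, 0, -1]
    - [0, 0, 0.6, 0, 0, 0, -1]
    - [0, 0, 0.6, 0, 0, 0, -1]
    - [0, 0, 0.6, 0, 0, 0, -1]
    - [0, 0, 0.6, 0, 0, 0, -1]
    - [0, 0, 0.4, 0, 0, 0, -1]
    - [0, 0, 0.2, 0, 0, 0, -1]
    - [0, 0, 0, 0, 0, 0, -1]
    - [0, 0, 0, 0, 0, 0, -1]
    - [0, 0, 0, 0, 0, 0, -1]
    - [0, 0, 0, 0, 0, 0, -1]
    - [0, 0, 0, 0, 0, 0, -1]
    - [0, 0, 0, 0, 0, 0, -1]

```text
time: 12.35
tool_pos: [0.4894, 0.3618, 0.1417]
tool_rot: [0.0, 0.767, 0.642, 0.0]
contact_force: [-0.1, -0.3, -2.2]
gripper_width: 0.152
grasp_force: 59.3
```

```bash
python3 -c "
from h import *
to([.4895,.362,.1395])
d=snap('scene','j.png',(110,190,210,310),5)"
```

```text
pos [0.4894 0.3618 0.1417] F [-0.13 -0.33 -2.18] w 0.15151160278357587 g 59.33191537857056 t 12.35
[[ 1.766e-01  9.843e-01  5.000e-04]
 [ 9.843e-01 -1.766e-01  3.000e-04]
 [ 4.000e-04  4.000e-04 -1.000e+00]]
tool cm [0.02 0.01 0.22] toolx deg 79.82667308818746
```

View pics/j.png

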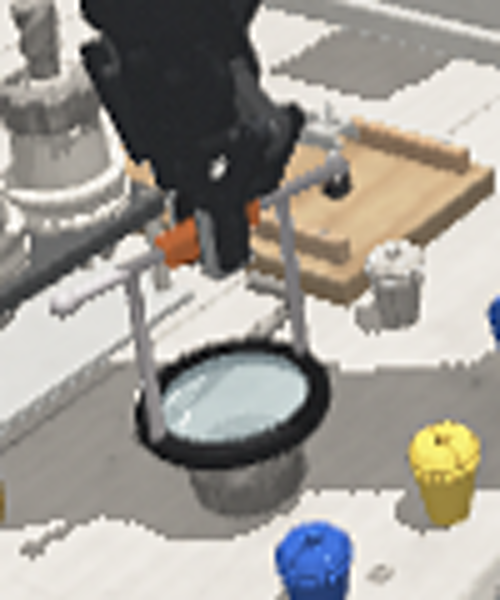

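The frame spans columns 136–330 and the nut 190–308. I'll compare these against the ideal centred layout, using the frame's dark pixels.

```bash
python3 -c "
from h import *
s=np.load('scene.npz');im=s['img'];g=im.max(2)
m=(g<75).astype(np.uint8);m[:256]=0;m[:,:130]=0;m[:,182:]=0;m[290:]=0
n,l,st,c=cv2.connectedComponentsWithStats(m);k=1+st[1:,4].argmax();print(st[k])
r=im.astype(int).max(2);print('row272',r[272,132:142],r[272,170:182]);print('row268',r[268,132:142],r[268,170:182]);print('row286',r[286,144:152],r[286,168:176]);print('row289',r[289,144:152],r[289,168:176])
a=np.linspace(0,6.28,120);ex=lambda x,y,R,zs:(lambda P:(P.min(0).round(2),P.max(0).round(2)))(np.array([proj(s,[x+R*np.cos(b),y+R*np.sin(b),z])for b in a for z in zs]))
print('frame',ex(.4894,.3618,.044,(.0417,.0557)));print('nut low',ex(.4895,.362,.025,(0,.013)))
for row in (286,289):
  P=np.array([proj(s,[.4895+.025*np.cos(b),.362+.025*np.sin(b),z])for b in a for z in np.linspace(0,.013,14)]);q=P[abs(P[:,1]-row)<.6];print(row,q[:,0].min(),q[:,0].max())
"
```

```text
[137 258  39  26 313]
row272 [149 148 148 154 160  20  30  85 139 146] [ 27  31  33  34  32 111 153 148 149 148 149 148]
row268 [154 154 153 151 158 242  85 128 147 144] [219 114  27  32  31  35 123 152 149 149 148 148]
row286 [150 149 149 149  87  90  98 101] [ 79  80 127 155 150 149 149 148]
row289 [151 153 152 150 149 114  87  92] [120 142 228 235 234 223 237 237]
frame (array([137.3 , 255.73]), array([177.04, 284.37]))
nut low (array([148.3 , 274.99]), array([170.63, 293.31]))
286 148.56080472827682 170.4823690691245
289 149.07173982799304 168.8110653057174
```

Request:
move_arm:
  rows:
    - [0.02, 0, 0.1, 0, 0, 0, -1]
    - [0, 0, 0.1, 0, 0, 0, -1]
    - [0, 0, 0, 0, 0, 0, -1]
    - [0, 0, 0, 0, 0, 0, -1]
    - [0, 0, 0, 0, 0, 0, -1]
    - [0, 0, 0, 0, 0, 0, -1]
    - [0, 0, 0, 0, 0, 0, -1]
    - [0, 0, 0, 0, 0, 0, -1]
    - [0, 0, 0, 0, 0, 0, -1]
    - [0, 0, 0, 0, 0, 0, -1]
    - [0, 0, 0, 0, 0, 0, -1]
    - [0, 0, 0, 0, 0, 0, -1]

```text
time: 13.4
tool_pos: [0.4892, 0.3619, 0.1393]
tool_rot: [0.0, 0.767, 0.642, 0.0]
contact_force: [-0.3, -0.5, -1.3]
gripper_width: 0.15
grasp_force: 59.3
```

```bash
python3 -c "
from h import *
to([.4895,.362,.1395]); print(np.abs(manip.state()['joint_vel']).max())"
```

```text
pos [0.4892 0.3619 0.1393] F [-0.26 -0.5  -1.31] w 0.14975090599346835 g 59.331990480422974 t 13.4
[[ 1.766e-01  9.843e-01  1.000e-04]
 [ 9.843e-01 -1.766e-01  0.000e+00]
 [ 0.000e+00  0.000e+00 -1.000e+00]]
tool cm [ 0.01  0.02 -0.02] toolx deg 79.82862602206434
0.0016381380503541839
```

```bash
python3 -c "
from plant import manip
print(manip.job_done())"
```

```text
the job is handed in; nothing more can be done
None
```

I handed the job in at about 13.4 s with the magnifier gripped level and still over the nut; by my measurements it is centred to 1–2 mm, with the frame's underside about 15 mm above the nut's top. I saw no sign that it touched the nut or that the collets moved. No verdict came back.

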